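Hold the collar on the shaft's set-screw flat

TASK

The slide stainer's drive needs its collar back on: first pinch the bare shaft near its top, turn it until your fingers sit on its set-screw flat with that flat facing the brass key guide, and let go of it. Then pick up the collar that has the set screw and lower it over the shaft with the screw on the flat, and hold it up there so that the screw is level with the hole of the key guide and points straight at it. Finish while still gripping the collar in that place, ready for a colleague to tighten the screw, and leave everything else on the bench where it is.

Things in the scene. Friction and masses are not known exactly. Their poses are not given: they have to be found in the camera images.
- gearbox: White carousel drive, fixed to the bench: box 220 x 140 mm, 70 mm high, on a black foot 230 x 150 mm reaching from 95 mm behind its origin to 135 mm ahead along its x. Origin on the bench right under the shaft axis; x points to the key guide, z up. A boss 64 mm across around the shaft reaches 79 mm above the bench.
- shaft (a joint): Turn of the vertical steel shaft, rad, positive counter-clockwise from above: 0 when the flat squarely faces the key guide, 0.5 to 1.4 at the start. Turns both ways against 0.06 N m of drag, stays where left. 20 mm across, top 170 mm above the bench, edge chamfered. One side of its top 60 mm is milled flat, 6.5 mm from the axis: 16.5 mm from flat to the round behind, 20 mm elsewhere.
- flat (a point): The flat of the shaft, a brighter milled strip 14 mm wide and 52 mm high, turning with the shaft. Origin in the middle of its face across the width and 32 mm below the shaft's top; its x points straight out of the flat. The rules call this strip shaft_c2.
- shaft_top (a point): Centre of the top end of the shaft, on its axis, 170 mm above the bench; axes as the gearbox.
- guide_hole (a point): Middle of the key guide's hole: a brass bush (20 mm outside, 12 mm bore, 22 mm long, bore along the gearbox's x) on an aluminium post 22 mm wide, 95 mm from the shaft axis and 150 mm above the bench (20 mm below the shaft's top). Its top stands 160 mm above the bench. Axes as the gearbox.
- collar: Loose steel collar lying on the bench, 32 mm high, 44 mm round, two grip flats 46 mm apart (on its +y and -y, 26 mm long). Bore 23 mm along z. Origin mid underside; x points outward along its set screw. The screw's point stands 3.5 mm into the bore (4 mm wide), so the collar passes over the shaft only with the screw over the flat, within about 0.3 rad. 0.15 to 0.25 kg.
- screw (a point): Outer end of the collar's set screw: a dark 9 mm round head standing 9 mm proud of the round side, 31 mm from the bore's axis along the collar's x and 16 mm above its underside. Axes as the collar.
- spacer: Bystander: plain steel ring 44 mm across, 26 mm high, bore 23 mm, with no screw and no flats. Not the collar. Origin in the middle of its underside.
- hexkey: Bystander: L-shaped hex key, 6 mm thick, long leg 85 mm along its x, lying on the bench.
- stain_bottle: Bystander: amber bottle 56 mm across, 110 mm high, origin under its middle.
- pen_pot: Bystander: white pot 72 mm across, 95 mm high, origin under its middle.
- slide_box: Bystander: grey slide box 90 x 70 x 33 mm, origin under its middle.
- petri_dish: Bystander: clear shut dish 90 mm across, 15 mm high, origin under its middle.
- slide_rack: Bystander: white slide rack 85 x 50 x 40 mm, origin under its middle.
- jar: Bystander: glass jar 60 mm across, 60 mm high, origin under its middle.
Things that resemble listed ones, but are neither listed nor needed, are in the scene too. Leave any red look-alike of the collar alone.

How it is judged:
On the way, in this order (a step that is already met when the one before it is completed fails the run):
1. the fingers pinch the bare shaft on its flat, and the flat faces the key guide within 0.2 rad (value of joint shaft between -0.2 and 0.2 rad and contact force between the fingers and shaft_c2 above 2 N), for 0.2 s.
2. the shaft has been let go and the collar is gripped and lifted off the bench (contact force between the fingers and collar above 2 N and height (world z) of collar above 0.03 m and contact force between the fingers and shaft_c2 below 0.5 N), for 0.2 s.
At the end, for the whole second after the job is handed in: Collar gripped (over 3 N) and still on the shaft: axes within 4 mm, upright within 0.12 rad, screw within 0.4 rad of the flat, within 5 mm of the guide hole's height and 6 mm sideways of the line to it; flat within 0.3 rad of facing the guide (y of screw in the frame of guide_hole between -0.006 and 0.006 m and z of screw in the frame of guide_hole between -0.005 and 0.005 m and x of screw in the frame of guide_hole between -0.075 and -0.055 m and value of joint shaft between -0.3 and 0.3 rad and horizontal distance between collar and shaft_top below 0.004 m and angle between the x axis of collar and the x axis of flat, either way round below 0.4 rad and angle between collar's own z axis and vertical below 0.12 rad and contact force between the fingers and collar above 3 N and linear speed of collar below 0.02 m/s); the arm keeps its last pose, push and grip.
It fails at once if a bystander is pushed more than 25 mm (distance of any of spacer, hexkey, stain_bottle, pen_pot, slide_box, petri_dish, slide_rack, jar from where it was at the start of the episode above 0.025 m).
It also fails if it takes over 51 s, if anything falls off the work surface, if the arm or the gripper's body presses on something with over 40 N, if the wrist force passes 120 N, or if a joint passes its speed limit or range.

ROBOT

A 6-joint arm with a two-finger parallel gripper is mounted at the origin on the work surface. World frame = base frame: x ahead of the robot, y to its left, z up, the work surface at z = 0. Lengths are in m, angles in rad, forces in N, time in s.
With the tool pointing down it reaches from about 0.375 to 0.9 m from the base axis. Payload 3.1 kg.
Tool frame: the origin (TCP) lies between the finger pads; the fingertips stand robot.tip_extent ahead of it and the grasp point (between the pads) lies 3 mm ahead of it (robot.tip_extent is the distance from the TCP to the fingertips, in m); z points along the fingers, x is the direction in which the jaws open and shut, and the axes are right-handed (so a half turn about z gives the same grasp; the last joint's range is limited). The gripper opens to 87 mm and grips with 3 to 60 N. Pads are 19 mm wide; open, the fingers measure 117 mm over their backs; the gripper's body (75 mm by 190 mm) begins 51 mm behind the grasp point.
Start: joints at [-1.369, 0.527, 1.433, -0, 1.181, -0.178], TCP at [0.232, -0.58, 0.245] pointing down, gripper open.
Joint ranges: [-3.08, 3.08], [-0.75, 2.2], [0.22, 2.44], [-1.43, 4.57], [0, 2.65], [-2.85, 2.85]. Speed limits (rad/s): [2.79, 2.79, 3.14, 3.14, 3.14, 3.14].

INTERFACE

Orientations are given as a unit quaternion [x, y, z, w].
In Python, from rig import robot, cams gives the robot as it stands.
- The arm moves only by the tool carry_out, never from a script. Its argument "steps" is a list of rows, each a list of 3 entries, a list of its own where there are three numbers: the shift along the world's x, y, z in cm, then the turn about the world's z in degrees, then the closure, from 0 (fully open) to 1 (shut). In form: [[[dx, dy, dz], spin, fingers], ...]. A call has 1 to 10 rows; each row shifts and turns the pose as measured when the row begins; what a row does not reach is not made up. A row lasts 1/10 s, in which the tool goes at most 50 mm and 8.59 degrees, less where a joint would pass 70% of its speed; a pose out of reach is approached as far as the arm can. A call with a gripper value outside its range is refused whole. The fingers move at their own pace and stop on an object; "squeeze" is the grip in N (left out, the last holds). Time passes only in rows, so rows that do not move let the fingers close. It gives the time, the measured TCP pose, the force and the opening at its end, in the units of the state.
- robot.get_obs(): the state, without advancing time (a new reading comes with each control period).
- cams.camera(name): name is "scene" or "top"; returns a dict with "pixels" (420x560x3 uint8, red, green, blue), "fx", "fy", "cx", "cy" (pixels), "eye" and "rotation" of the camera in the world. Camera axes: x right, y up, looking along -z (the intrinsics and any distortion apply to the point x, -y, -z); pixel columns grow to the right and rows downward; lengths in m; the calibration is good to about 2 mm. A picture is of the moment at which its call begins. There is no depth.
- robot.hand_in(): hands the job in, once; it reports no verdict.
The state is a dict: "time": time; "q": joint angles; "joint_velocities": joint speeds; "joint_torque": joint torques, N m; "position": TCP position; "tool_rot": TCP orientation; "ft_force": force on the tool from outside, world axes, zero at the start; "moment": the same for the moment, N m; "grip_width": finger opening in m.
Only numpy, scipy, OpenCV 4.12 (cv2) and the standard library are available. Lean on these libraries where they do the work, as an engineer would, in place of code of your own. Each camera call takes 0.05 s, during which the arm holds its last target. There are 200 camera calls.

## Working session

There is one attempt and no reset: what is moved stays moved. The work goes in short steps, Python scripts to look and compute and a tool call to move; the robot and the scene stay as the last step left them, time stands still between calls to the robot, and variables do not carry over. Pictures are saved under pics/ and viewed, about 8 in all and at most 12, crops included, and the job is handed in when it is done.

Besides the shell and the picture viewer there is one more tool, called after "Emit:" in YAML: its name, and indented under it one key for each argument. carry_out: Moves the arm, as the interface text tells. Its arguments: {"type":"object","properties":{"steps":{"type":"array"},"squeeze":{"type":"number"}},"required":["steps"]}

```bash
mkdir -p pics; ls
python3 - <<'E'
from rig import robot, cams
import cv2,numpy as np
print(robot.tip_extent, robot.get_obs())
for n in("scene","top"):
    c=cams.camera(n); np.savez(f"{n}.npz",**c)
    print(n,{k:v for k,v in c.items() if k!="pixels"})
    cv2.imwrite(f"pics/{n}0.png",cv2.resize(c["pixels"][:,:,::-1],(784,588),interpolation=cv2.INTER_CUBIC))
E
```

```text
pics
0.022 {'time': 0.0, 'q': array([-1.36849788e+00,  5.28447907e-01,  1.43388127e+00, -1.75094990e-05,
        1.18139003e+00, -1.78495593e-01]), 'joint_velocities': array([-0.00068247,  0.00238217, -0.00020688,  0.00093272,  0.00034473,
       -0.00128506]), 'joint_torque': array([ 1.44199970e-03, -4.40033698e+01, -1.76593995e+01,  6.32384839e-02,
        5.79607137e-02, -1.73523267e-04]), 'position': array([ 0.23217403, -0.57954981,  0.24358949]), 'tool_rot': array([ 8.28149257e-01, -5.60506626e-01, -7.66402781e-04, -7.37058625e-04]), 'ft_force': array([-0.57638811,  0.15749093,  0.3061411 ]), 'moment': array([ 0.04834341,  0.00772411, -0.04437023]), 'grip_width': 0.08695474093116368}
scene {'fx': 505.82548397024857, 'fy': 505.82548397024857, 'cx': 288.4222275669957, 'cy': 206.5519068139743, 'eye': array([ 1.13099404, -0.80113482,  0.96216908]), 'rotation': array([0.39315709, 0.13183534, 0.26727786, 0.86983303])}
top {'fx': 460.5519694611011, 'fy': 460.5519694611011, 'cx': 273.26667471591793, 'cy': 209.46574293676048, 'eye': array([ 0.47750873, -0.02869321,  1.23969967]), 'rotation': array([-0.04303389,  0.02651486,  0.7132695 , -0.69906485])}
```

View pics/scene0.png

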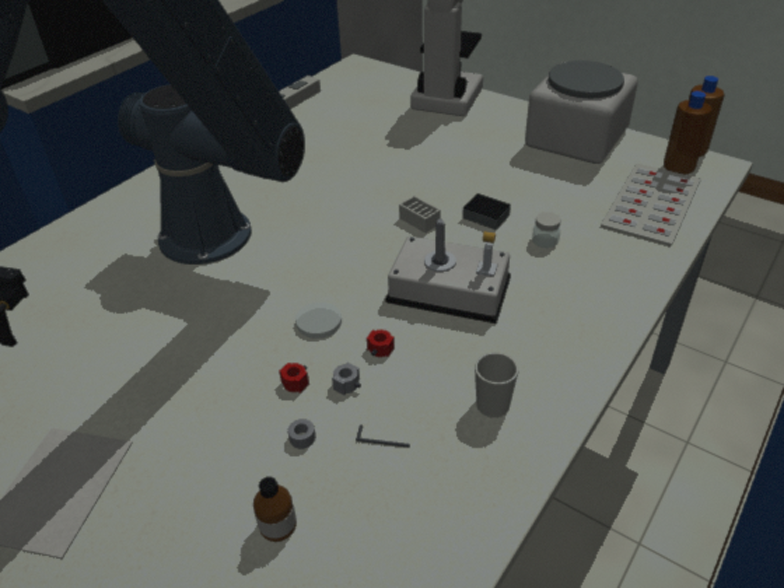

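View pics/top0.png

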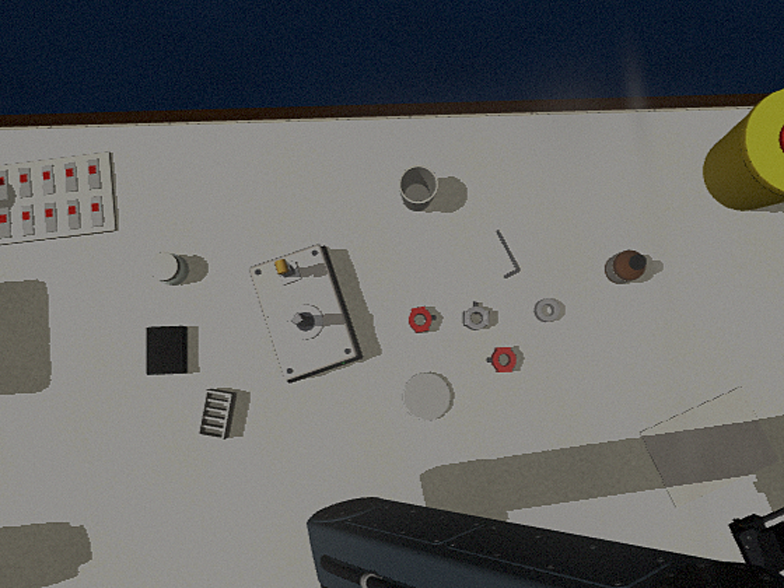

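Scene view: the grey collar is at (346,378), the spacer at (301,433), red look-alikes at (294,377) and (380,343), the shaft at (440,243) and the brass guide at (489,238). In the top view the collar is at (476,317), the spacer at (548,310), the reds at (420,319) and (503,359), the shaft top at (303,320) and the guide at (282,268). Only the grey piece with flats and a dark screw fits the description. Next I'll check it in a close crop.

```bash
cat > h.py <<'E'
import numpy as np,cv2
from scipy.spatial.transform import Rotation as R
def load(n): return dict(np.load(n+".npz"))
def ray(c,u,v):
    d=R.from_quat(c["rotation"]).apply([(u-c["cx"])/c["fx"],-(v-c["cy"])/c["fy"],-1]); return c["eye"],d/np.linalg.norm(d)
def onz(c,u,v,z):
    e,d=ray(c,u,v); return e+d*(z-e[2])/d[2]
def two(c1,p1,c2,p2):
    e1,d1=ray(c1,*p1);e2,d2=ray(c2,*p2)
    t=np.linalg.lstsq(np.c_[d1,-d2],e2-e1,rcond=None)[0]
    a,b=e1+d1*t[0],e2+d2*t[1]; return (a+b)/2,np.linalg.norm(a-b)
def proj(c,P):
    p=R.from_quat(c["rotation"]).inv().apply(np.atleast_2d(P)-c["eye"])
    return np.c_[c["cx"]+c["fx"]*p[:,0]/-p[:,2],c["cy"]-c["fy"]*p[:,1]/-p[:,2]]
def crop(c,u,v,w=50,h=37.5,s=8):
    x0,y0=int(u-w/2),int(v-h/2)
    im=c["pixels"][y0:y0+int(h),x0:x0+int(w),::-1]
    im=cv2.resize(im,(400,300),interpolation=cv2.INTER_CUBIC)
    im=cv2.convertScaleAbs(im,alpha=1.5)
    for k in range(0,int(w),10):
        cv2.putText(im,str(x0+k),(int(k*400/int(w)),10),0,.35,(0,0,255),1); cv2.line(im,(int(k*400/int(w)),12),(int(k*400/int(w)),18),(0,0,255),1)
    for k in range(0,int(h),10):
        y=int(k*300/int(h));cv2.putText(im,str(y0+k),(0,y+4),0,.35,(0,0,255),1)
    return im
E
python3 - <<'E'
from h import *
s,t=load("scene"),load("top")
m=np.vstack([np.hstack([crop(s,247,270),crop(t,340,226)]),np.hstack([crop(s,328,178,80,60),crop(t,210,212,80,60)])])
cv2.imwrite("pics/crop1.png",m)
print(onz(t,340,226,.03),onz(t,217,229,.17),onz(t,202,191,.15))
E
```

```text
[ 0.54995107 -0.17566101  0.03      ] [0.54040813 0.12740711 0.17      ] [0.6334581  0.16575815 0.15      ]
```

View pics/crop1.png

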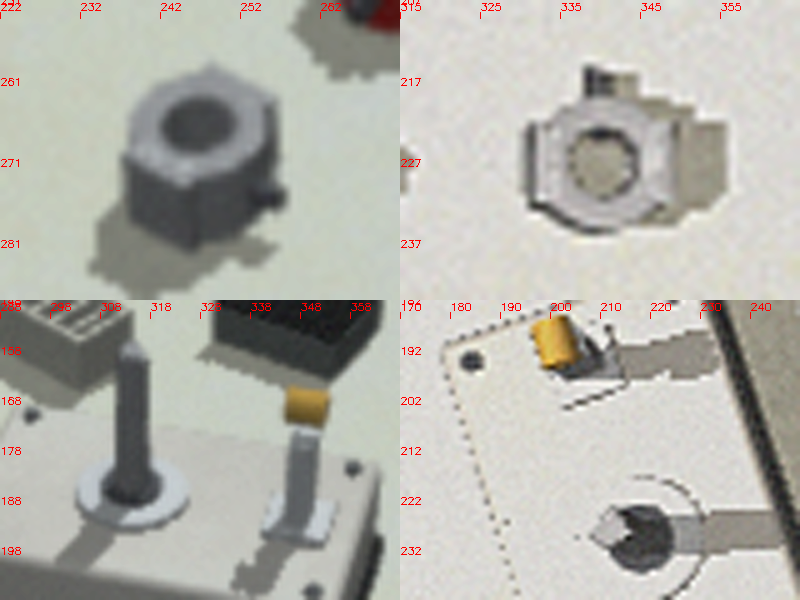

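Run:
```python
from h import *
s,t=load("scene"),load("top")
m=np.vstack([np.hstack([crop(s,315,163,20,15),crop(t,211,227,20,15)]),np.hstack([crop(s,350,170,40,30),crop(t,200,193,40,30)])])
cv2.imwrite("pics/crop2.png",m)
# bush by colour
B=[]
for c in (s,t):
    hsv=cv2.cvtColor(c["pixels"],cv2.COLOR_RGB2HSV)
    k=cv2.inRange(hsv,(12,130,60),(30,255,255)); n,l,st,ce=cv2.connectedComponentsWithStats(k)
    for i in range(1,n):
        if st[i,4]>20: print(st[i],ce[i])
# predictions for guess
A=(0.5,0.13)
C=two(s,(247,264.5),t,(339.9,226.9));print("collar top",C)
print(onz(t,339.9,226.9,.032),onz(t,338.9,215.3,.016))
```

```text
[505  63  12   7  45] [510.93333333  66.68888889]
[485  72  22  10  94] [495.57446809  77.24468085]
[346 166   7   6  39] [348.92307692 168.43589744]
[199 348   8   8  23] [202.43478261 350.69565217]
[ 502   64   58   84 3195] [534.51611894 112.43411581]
[197 185   8  11  66] [200.62121212 190.04545455]
collar top (array([ 0.54860907, -0.17316627,  0.03747352]), np.float64(0.003820723703905311))
[ 0.5474796  -0.17507926  0.032     ] [ 0.57931426 -0.17538987  0.016     ]
```

View pics/crop2.png

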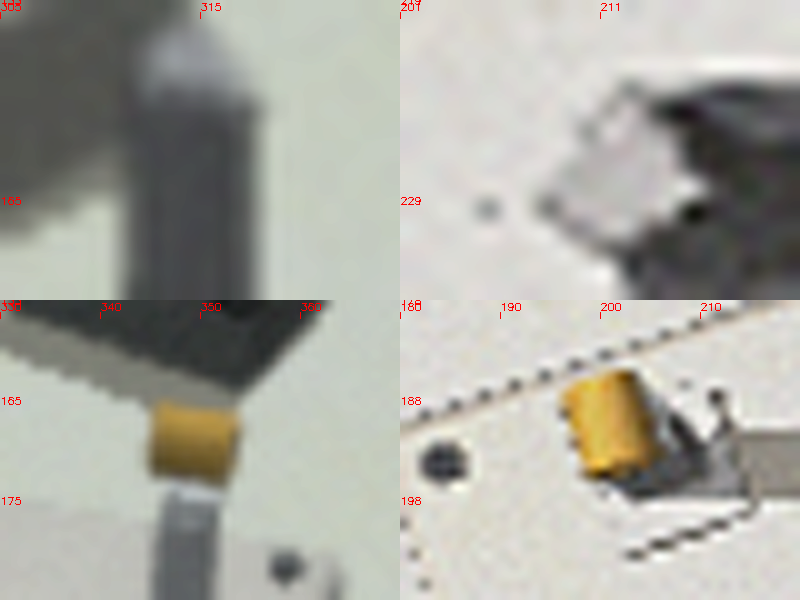

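The close crop confirms the choice: the collar has flats and a dark screw, pointing about +x in the world. The shaft's D-shaped top is clear in the top view, with its chord running from (212.5,223) to (208,229) and the flat facing up-left. Next I'll triangulate.

Run:
```python
from h import *
s,t=load("scene"),load("top")
P,e=two(s,(314.1,157.7),t,(211.9,227.1));print("shaft top",P,e)
G,e=two(s,(348.9,168.4),t,(200.6,190.0));print("bush",G,e)
print("top-only z=.17",onz(t,211.9,227.1,.17), "scene-only",onz(s,314.1,157.7,.17))
print("bush top-only .155",onz(t,200.6,190,.155),"scene",onz(s,348.9,168.4,.154))
d=G-P;print("yaw guide",np.degrees(np.arctan2(d[1],d[0])),np.hypot(*d[:2]))
f=lambda X,Y:onz(t,201+(X-400+.5)/20-.5,219+(Y+.5)/20-.5,.17)
a,b=f(630,85),f(540,205);d=b-a;print("flat normal az",np.degrees(np.arctan2(d[1],d[0]))-90,np.hypot(*d[:2]))
# box long edges: top rim left edge (dotted) and black right edge
for a,b in (((250,268),(288,382)),((322,245),(359,357)),((250,268),(322,245))):
    d=onz(t,b[0]/1.4,b[1]/1.4,.07)-onz(t,a[0]/1.4,a[1]/1.4,.07);print("edge",np.degrees(np.arctan2(d[1],d[0])),np.hypot(*d[:2]))
# collar masks: scene
print("collar proj", proj(s,[.5475,-.1751,.032]),proj(t,[.5475,-.1751,.032]))
```

```text
shaft top [0.54530094 0.1393025  0.17170257] 0.0008142673057967863
bush [0.6358589  0.16872217 0.15460537] 0.0014141017456697962
top-only z=.17 [0.54508683 0.13931328 0.17      ] scene-only [0.54431431 0.1416463  0.17      ]
bush top-only .155 [0.63522525 0.16821098 0.155     ] scene [0.63594673 0.17004753 0.154     ]
yaw guide 17.997483484090818 0.09521692101093092
flat normal az 52.45125857635858 0.017419097717603887
edge -161.68848656752817 0.22036931627701548
edge -162.51428150090445 0.21648932144309463
edge -73.37847519607361 0.13899980875563792
collar proj [[245.55080277 266.35311093]] [[339.90768818 226.89205457]]
```

Emit:
carry_out:
  steps:
    - [[1.8,4.2,0.2],8,0]
    - [[1.8,4.2,0],8,0]
    - [[1.8,4.2,0],8,0]
    - [[1.8,4.2,0],8,0]
    - [[1.8,4.2,0],8,0]
    - [[1.8,4.2,0],8,0]
    - [[1.8,4.2,0],8,0]
    - [[1.8,4.2,0],8,0]
    - [[1.8,4.2,0],8,0]
    - [[1.8,4.2,0],8,0]
  squeeze: 10

```text
time: 1.1
position: [0.4121, -0.1492, 0.2422]
tool_rot: [0.992, 0.125, -0.0, -0.001]
ft_force: [0.8, 0.7, 0.5]
grip_width: 0.087
```

Emit:
carry_out:
  steps:
    - [[1.9,4.1,0],8,0]
    - [[1.9,4.1,0],8,0]
    - [[1.9,4.1,0],8,0]
    - [[1.9,4.1,0],8,0]
    - [[1.9,4.1,0],6,0]
    - [[1.9,4.1,0],0,0]
    - [[1.9,4.1,0],0,0]
    - [[0,0,0],0,0]
    - [[0,0,0],0,0]

```text
time: 2.0
position: [0.548, 0.1573, 0.2399]
tool_rot: [0.889, 0.459, -0.001, -0.001]
ft_force: [-0.2, 0.5, 0.6]
grip_width: 0.0871
```

```bash
cat > st.py <<'E'
from rig import robot
import numpy as np
o=robot.get_obs();x,y=o["tool_rot"][:2]
print("t %.2f pos"%o["time"],o["position"].round(4),"az %.2f"%np.degrees(2*np.arctan2(y,x)),"tilt",o["tool_rot"][2:].round(4),"F",o["ft_force"].round(1),"M",o["moment"].round(2),"w %.4f"%o["grip_width"],"q6 %.2f"%o["q"][5])
E
python3 st.py
```

```text
t 2.00 pos [0.548  0.1573 0.2399] az 54.62 tilt [-0.0014 -0.0013] F [-0.2  0.5  0.6] M [-0.01 -0.17 -0.01] w 0.0871 q6 -0.87
```

Emit:
carry_out:
  steps:
    - [[-0.3,-1.8,0],-2,0]
    - [[0,0,0],0,0]
    - [[0,0,0],0,0]

```text
time: 2.3
position: [0.5432, 0.1374, 0.239]
tool_rot: [0.897, 0.442, -0.003, -0.002]
ft_force: [0.1, 0.3, -0.6]
grip_width: 0.0871
```

```bash
python3 st.py
```

```text
t 2.30 pos [0.5432 0.1374 0.239 ] az 52.50 tilt [-0.0029 -0.002 ] F [ 0.1  0.3 -0.6] M [ 0.07 -0.13 -0.  ] w 0.0871 q6 -0.87
```

Emit:
carry_out:
  steps:
    - [[0.2,0.2,-1],0,0]
    - [[0,0,-3],0,0]
    - [[0,0,-3],0,0]
    - [[0,0,-1.5],0,0]
    - [[0,0,0],0,0]
    - [[0,0,0],0,0]

```text
time: 2.9
position: [0.5459, 0.1386, 0.1503]
tool_rot: [0.898, 0.441, -0.001, -0.002]
ft_force: [-0.1, -0.2, 0.9]
grip_width: 0.0868
```

```bash
python3 st.py
python3 - <<'E'
from rig import cams
from h import *
c=[cams.camera(n) for n in("scene","top")]
cv2.imwrite("pics/c3.png",np.hstack([crop(c[0],325,160,80,60),crop(c[1],211,215,80,60)]))
E
```

```text
t 2.90 pos [0.5459 0.1386 0.1503] az 52.32 tilt [-0.0013 -0.0021] F [-0.1 -0.2  0.9] M [ 0.05 -0.14 -0.02] w 0.0868 q6 -0.87
```

View pics/c3.png

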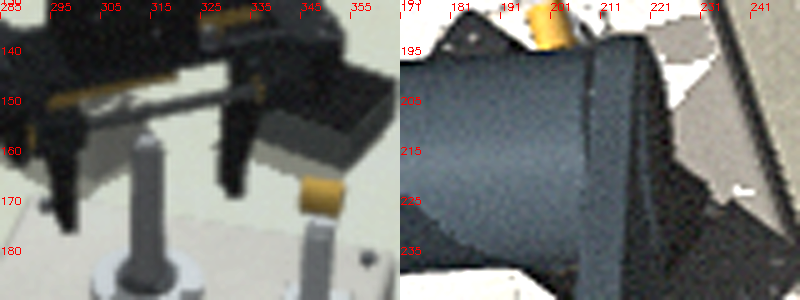

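The fingers straddle the shaft (scene (314,158)) and clear the bush at (348,168). Next I'll close them.

Emit:
carry_out:
  steps:
    - [[0,0,0],0,0.5]
    - [[0,0,0],0,1]
    - [[0,0,0],0,1]
    - [[0,0,0],0,1]
    - [[0,0,0],0,1]
    - [[0,0,0],0,1]
    - [[0,0,0],0,1]
    - [[0,0,0],0,1]
  squeeze: 15

```text
time: 3.8
position: [0.5484, 0.1389, 0.1547]
tool_rot: [0.897, 0.441, 0.003, -0.0]
ft_force: [-0.4, -0.2, 0.6]
grip_width: 0.0309
```

```bash
python3 st.py
```

```text
t 3.80 pos [0.5484 0.1389 0.1547] az 52.34 tilt [ 0.0028 -0.0003] F [-0.4 -0.2  0.6] M [ 0.07 -0.13  0.01] w 0.0309 q6 -0.87
```

Emit:
carry_out:
  steps:
    - [[-0.3,0.05,-0.4],0,1]
    - [[0,0,0],0,1]
    - [[0,0,0],0,1]
    - [[0,0,0],0,1]

```text
time: 4.2
position: [0.5442, 0.139, 0.15]
tool_rot: [0.897, 0.441, 0.002, -0.0]
ft_force: [-1.2, -0.1, 1.1]
grip_width: 0.0162
```

```bash
python3 st.py
```

```text
t 4.20 pos [0.5442 0.139  0.15  ] az 52.35 tilt [ 0.0016 -0.0004] F [-1.2 -0.1  1.1] M [ 0.   -0.06 -0.02] w 0.0162 q6 -0.87
```

Emit:
carry_out:
  steps:
    - [[0,0,0],0,1]
    - [[0,0.02,0],-6,1]
    - [[0,0.02,0],-6,1]
    - [[0,0.02,0],-6,1]
    - [[-0.03,0.02,0],-6,1]
    - [[-0.03,0.02,0],-6,1]
    - [[0,0,0],0,1]
  squeeze: 25

```text
time: 4.9
position: [0.5433, 0.1394, 0.15]
tool_rot: [0.983, 0.185, 0.001, 0.0]
ft_force: [0.0, -0.2, 0.4]
grip_width: 0.0162
```

```bash
python3 st.py
```

```text
t 4.90 pos [0.5433 0.1394 0.15  ] az 21.32 tilt [0.001  0.0005] F [ 0.  -0.2  0.4] M [ 0.   -0.05 -0.12] w 0.0162 q6 -0.32
```

Emit:
carry_out:
  steps:
    - [[0,0,0],-3.5,1]
    - [[0,0,0],0,1]
    - [[0,0,0],0,1]
    - [[0,0,0],0,1]

```text
time: 5.3
position: [0.5433, 0.1395, 0.15]
tool_rot: [0.987, 0.158, 0.001, 0.0]
ft_force: [0.8, -0.7, -0.2]
grip_width: 0.0161
```

```bash
python3 st.py
```

```text
t 5.30 pos [0.5433 0.1395 0.15  ] az 18.22 tilt [0.0009 0.0004] F [ 0.8 -0.7 -0.2] M [-0.06 -0.06 -0.07] w 0.0161 q6 -0.27
```

Emit:
carry_out:
  steps:
    - [[0,0,0],0,0.5]
    - [[0,0,0],0,0.5]
    - [[0,0,0],0,0.5]
    - [[0,0,0],0,0.5]
    - [[0.12,0.13,0],0,0.5]
    - [[0,0,0],0,0.5]

```text
time: 5.9
position: [0.5452, 0.1411, 0.1501]
tool_rot: [0.987, 0.16, 0.002, 0.0]
ft_force: [-0.3, 0.6, 0.4]
grip_width: 0.0426
```

```bash
python3 st.py
```

```text
t 5.90 pos [0.5452 0.1411 0.1501] az 18.38 tilt [0.0016 0.0003] F [-0.3  0.6  0.4] M [-0.04 -0.09 -0.  ] w 0.0426 q6 -0.27
```

Emit:
carry_out:
  steps:
    - [[0,0,0],8.5,0.5]
    - [[0,0,0],8.5,0.5]
    - [[0,0,0],8.5,0.5]
    - [[0,0,0],8.5,0.5]
    - [[0,0,0],8.5,0.5]
    - [[0,0,0],8.5,0.5]
    - [[0,0,0],8.5,0.5]
    - [[0,0,0],8.5,0.5]
    - [[0,0,0],8.5,0.5]
    - [[0,0,0],8.5,0.5]

```text
time: 6.9
position: [0.5456, 0.1417, 0.1501]
tool_rot: [0.612, 0.791, 0.002, -0.001]
ft_force: [0.2, 0.5, -0.3]
grip_width: 0.0434
```

```bash
python3 st.py
```

```text
t 6.90 pos [0.5456 0.1417 0.1501] az 104.59 tilt [ 0.0016 -0.001 ] F [ 0.2  0.5 -0.3] M [ 0.14 -0.11 -0.02] w 0.0434 q6 -1.77
```

Emit:
carry_out:
  steps:
    - [[-0.05,-0.1,0],2,1]
    - [[0,0,0],0,1]
    - [[0,0,0],0,1]
    - [[0,0,0],0,1]
    - [[0,0,0],0,1]
    - [[0,0,0],0,1]
  squeeze: 10

```text
time: 7.5
position: [0.5452, 0.1412, 0.1501]
tool_rot: [0.597, 0.802, 0.002, -0.001]
ft_force: [0.3, -0.2, 0.9]
grip_width: 0.0196
```

```bash
python3 st.py
```

```text
t 7.50 pos [0.5452 0.1412 0.1501] az 106.67 tilt [ 0.0018 -0.0012] F [ 0.3 -0.2  0.9] M [ 0.04 -0.17  0.01] w 0.0196 q6 -1.81
```

Emit:
carry_out:
  steps:
    - [[0,0,0],0,0]
    - [[0,0,0],0,0]
    - [[0,0,0],0,0]
    - [[0,0,2],0,0]
    - [[0,0,4],0,0]
    - [[0,0,4],0,0]
    - [[0,-2,0],-4,0]
    - [[0,-4,0],-5,0]
    - [[0,-4,0],-4,0]
    - [[0,-4,0],-3,0]

```text
time: 8.5
position: [0.5444, 0.0018, 0.2545]
tool_rot: [0.704, 0.711, 0.003, -0.001]
ft_force: [0.8, -0.2, 0.3]
grip_width: 0.085
```

```bash
python3 st.py;  python3 - <<'E'
from rig import cams
from h import *
c=[cams.camera(n) for n in("scene","top")]
cv2.imwrite("pics/c4.png",np.vstack([np.hstack([crop(c[0],315,163,20,15),crop(c[1],211,222,40,30)]),np.hstack([crop(c[0],247,270),crop(c[1],340,226)])]))
E
```

```text
t 8.50 pos [0.5444 0.0018 0.2545] az 90.56 tilt [ 0.0033 -0.0008] F [ 0.8 -0.2  0.3] M [ 0.11 -0.19 -0.02] w 0.0850 q6 -1.79
```

View pics/c4.png

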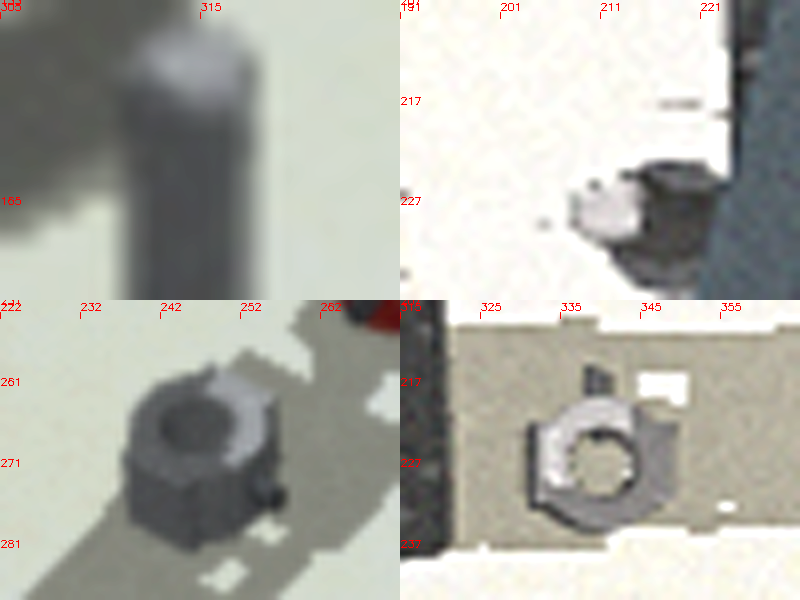

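The shaft was left with its flat facing the guide, and the collar is unmoved at top (340,227). Heading to the collar now.

Emit:
carry_out:
  steps:
    - [[0.1,-4,0],0,0]
    - [[0.1,-4,0],0,0]
    - [[0,-4,0],0,0]
    - [[0,-3,0],0,0]
    - [[0,0,0],0,0]
    - [[0,0,0],0,0]

```text
time: 9.2
position: [0.5467, -0.1536, 0.254]
tool_rot: [0.704, 0.71, 0.004, -0.001]
ft_force: [-0.3, 1.5, 0.1]
grip_width: 0.0868
```

```bash
python3 st.py
```

```text
t 9.20 pos [ 0.5467 -0.1536  0.254 ] az 90.46 tilt [ 0.0041 -0.0012] F [-0.3  1.5  0.1] M [ 0.06 -0.12  0.  ] w 0.0868 q6 -2.06
```

Emit:
carry_out:
  steps:
    - [[0.03,-2.1,-3],-0.5,0]
    - [[0,0,-4.5],0,0]
    - [[0,0,-4.5],0,0]
    - [[0,0,-4.5],0,0]
    - [[0,0,-2],0,0]
    - [[0,0,0],0,0]
    - [[0,0,0],0,0]

```text
time: 9.9
position: [0.5497, -0.1643, 0.0664]
tool_rot: [0.703, 0.711, 0.007, 0.001]
ft_force: [0.7, 0.3, 0.5]
grip_width: 0.087
```

```bash
python3 st.py
```

```text
t 9.90 pos [ 0.5497 -0.1643  0.0664] az 90.60 tilt [0.0065 0.0013] F [0.7 0.3 0.5] M [ 0.07 -0.15  0.02] w 0.0870 q6 -2.09
```

Emit:
carry_out:
  steps:
    - [[-0.25,-1.0,0],-1,0]
    - [[0,0,0],0,0]
    - [[0,0,0],0,0]

```text
time: 10.2
position: [0.5496, -0.1748, 0.0705]
tool_rot: [0.709, 0.705, 0.008, 0.005]
ft_force: [-0.0, -0.0, 1.0]
grip_width: 0.0871
```

```bash
python3 st.py
```

```text
t 10.20 pos [ 0.5496 -0.1748  0.0705] az 89.64 tilt [0.0075 0.0046] F [-0. -0.  1.] M [ 0.08 -0.16  0.01] w 0.0871 q6 -2.09
```

Emit:
carry_out:
  steps:
    - [[-0.25,0,-2],0,0]
    - [[0,0,-1.5],0,0]
    - [[0,0,-0.5],0,0]
    - [[0,0,0],0,0]

```text
time: 10.6
position: [0.5505, -0.1775, 0.0348]
tool_rot: [0.71, 0.704, 0.009, 0.01]
ft_force: [0.1, -0.3, -0.9]
grip_width: 0.0869
```

```bash
python3 st.py
```

```text
t 10.60 pos [ 0.5505 -0.1775  0.0348] az 89.56 tilt [0.0092 0.0103] F [ 0.1 -0.3 -0.9] M [ 0.09 -0.17 -0.03] w 0.0869 q6 -2.09
```

Emit:
carry_out:
  steps:
    - [[-0.35,0.3,-0.7],0,0.4]
    - [[0,0,0],0,0.4]

```text
time: 10.8
position: [0.5474, -0.1748, 0.0287]
tool_rot: [0.71, 0.704, 0.01, 0.011]
ft_force: [-0.4, 0.0, -0.3]
grip_width: 0.0775
```

```bash
python3 st.py
```

```text
t 10.80 pos [ 0.5474 -0.1748  0.0287] az 89.54 tilt [0.0096 0.0114] F [-0.4  0.  -0.3] M [ 0.12 -0.09 -0.05] w 0.0775 q6 -2.09
```

Emit:
carry_out:
  steps:
    - [[0,0,0],0,1]
    - [[0,0,0],0,1]
    - [[0,0,0],0,1]
    - [[0,0,0],0,1]
    - [[0,0,0],0,1]
    - [[0,0,0],0,1]
  squeeze: 20

```text
time: 11.4
position: [0.5482, -0.1749, 0.0299]
tool_rot: [0.71, 0.704, 0.01, 0.012]
ft_force: [-0.3, 0.2, 0.8]
grip_width: 0.0457
```

```bash
python3 st.py
```

```text
t 11.40 pos [ 0.5482 -0.1749  0.0299] az 89.56 tilt [0.0099 0.0124] F [-0.3  0.2  0.8] M [ 0.1  -0.08 -0.01] w 0.0457 q6 -2.09
```

Emit:
carry_out:
  steps:
    - [[0,0,1],0,1]
    - [[0,0,3],0,1]
    - [[0,0,4],0,1]
    - [[0,0,4],0,1]
    - [[0,0,4],0,1]
    - [[0,0,4],0,1]
    - [[0,0,2],0,1]
    - [[0,0,0],0,1]
  squeeze: 25

```text
time: 12.2
position: [0.5436, -0.1727, 0.2597]
tool_rot: [0.71, 0.704, 0.009, 0.01]
ft_force: [-0.1, -0.3, -2.4]
grip_width: 0.0454
```

```bash
python3 st.py
```

```text
t 12.20 pos [ 0.5436 -0.1727  0.2597] az 89.54 tilt [0.0089 0.0097] F [-0.1 -0.3 -2.4] M [ 0.13 -0.16  0.02] w 0.0454 q6 -2.08
```

Emit:
carry_out:
  steps:
    - [[0,2.5,0],2.5,1]
    - [[0,4,0],2.5,1]
    - [[0,4,0],2.5,1]
    - [[0,4,0],2.5,1]
    - [[0,4,0],2.5,1]
    - [[0,4,0],2.5,1]
    - [[0,3,0],2,1]
    - [[0,2,0],0,1]
    - [[0,0,0],0,1]
    - [[0,0,0],0,1]

```text
time: 13.2
position: [0.5326, 0.1117, 0.2476]
tool_rot: [0.594, 0.804, 0.004, -0.0]
ft_force: [0.1, -0.7, -2.5]
grip_width: 0.0458
```

```bash
python3 st.py
```

```text
t 13.20 pos [0.5326 0.1117 0.2476] az 107.06 tilt [ 0.0041 -0.0004] F [ 0.1 -0.7 -2.5] M [ 0.14 -0.15  0.  ] w 0.0458 q6 -1.87
```

Emit:
carry_out:
  steps:
    - [[1.28,2.95,0],1,1]
    - [[0,0,0],0,1]
    - [[0,0,-1],0,1]

```text
time: 13.5
position: [0.5455, 0.1386, 0.236]
tool_rot: [0.588, 0.808, 0.003, -0.001]
ft_force: [0.5, 0.3, -2.1]
grip_width: 0.0455
```

```bash
python3 st.py
```

```text
t 13.50 pos [0.5455 0.1386 0.236 ] az 107.90 tilt [ 0.0028 -0.0006] F [ 0.5  0.3 -2.1] M [ 0.02 -0.12 -0.04] w 0.0455 q6 -1.84
```

Emit:
carry_out:
  steps:
    - [[0,0.25,-1],0,1]
    - [[0,0,-1],0,1]
    - [[0,0,0],0,1]

```text
time: 13.8
position: [0.5431, 0.1382, 0.2113]
tool_rot: [0.59, 0.807, 0.0, -0.003]
ft_force: [-0.4, 0.3, -3.0]
grip_width: 0.0454
```

```bash
python3 st.py;  python3 - <<'E'
from rig import cams
from h import *
c=[cams.camera(n) for n in("scene","top")]
cv2.imwrite("pics/c5.png",np.hstack([crop(c[0],318,150,52,39),crop(c[0],330,155,90,68)]))
print(proj(c[0],[[.5447,.1410,.17],[.5447,.1410,.183],[.5447,.1410,.215],[.5447+.031*.951,.1410+.031*.309,.199]]))
E
```

```text
t 13.80 pos [0.5431 0.1382 0.2113] az 107.68 tilt [ 0.0003 -0.003 ] F [-0.4  0.3 -3. ] M [ 0.11 -0.08  0.04] w 0.0454 q6 -1.83
[[314.09193872 157.86377465]
 [314.16082866 153.87215686]
 [314.33417992 143.827846  ]
 [325.68241555 150.63813068]]
```

View pics/c5.png

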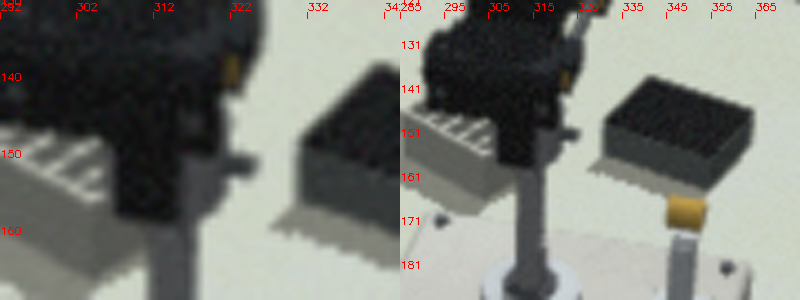

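Emit:
carry_out:
  steps:
    - [[0.23,0.3,0],0.2,1]
    - [[0,0,0],0,1]

```text
time: 14.1
position: [0.5473, 0.1413, 0.2133]
tool_rot: [0.589, 0.808, 0.002, -0.001]
ft_force: [-0.4, -0.5, -2.8]
grip_width: 0.0458
```

```bash
python3 st.py
```

```text
t 14.10 pos [0.5473 0.1413 0.2133] az 107.87 tilt [ 0.0018 -0.0013] F [-0.4 -0.5 -2.8] M [ 0.11 -0.12 -0.02] w 0.0458 q6 -1.83
```

Emit:
carry_out:
  steps:
    - [[-0.15,0,-0.4],0,1]
    - [[0,0,-0.3],0,1]

```text
time: 14.3
position: [0.5465, 0.1415, 0.207]
tool_rot: [0.589, 0.808, 0.003, -0.0]
ft_force: [1.0, -1.3, -1.9]
grip_width: 0.046
```

```bash
python3 st.py
```

```text
t 14.30 pos [0.5465 0.1415 0.207 ] az 107.89 tilt [ 0.0026 -0.0002] F [ 1.  -1.3 -1.9] M [ 0.11 -0.08 -0.01] w 0.0460 q6 -1.83
```

Emit:
carry_out:
  steps:
    - [[-0.1,0,-0.3],0,1]
    - [[0,0,-0.3],0,1]

```text
time: 14.5
position: [0.5453, 0.1417, 0.2007]
tool_rot: [0.588, 0.809, 0.003, -0.0]
ft_force: [-0.3, -0.1, -1.7]
grip_width: 0.0456
```

```bash
python3 st.py
```

```text
t 14.50 pos [0.5453 0.1417 0.2007] az 107.91 tilt [ 0.0027 -0.0001] F [-0.3 -0.1 -1.7] M [ 0.1  -0.15 -0.01] w 0.0456 q6 -1.83
```

Emit:
carry_out:
  steps:
    - [[0,-0.05,-0.3],0,1]
    - [[0,0,-0.2],0,1]

```text
time: 14.7
position: [0.5451, 0.1411, 0.195]
tool_rot: [0.588, 0.809, 0.003, -0.0]
ft_force: [0.5, 0.6, -1.4]
grip_width: 0.0458
```

```bash
python3 st.py
```

```text
t 14.70 pos [0.5451 0.1411 0.195 ] az 107.91 tilt [ 0.0025 -0.0003] F [ 0.5  0.6 -1.4] M [ 0.13 -0.1   0.  ] w 0.0458 q6 -1.83
```

Emit:
carry_out:
  steps:
    - [[0,0,-0.3],0,1]
    - [[0,0,-0.3],0,1]

```text
time: 14.9
position: [0.5452, 0.1411, 0.1885]
tool_rot: [0.588, 0.809, 0.003, -0.0]
ft_force: [-0.4, -0.7, -2.3]
grip_width: 0.0458
```

```bash
python3 st.py
```

```text
t 14.90 pos [0.5452 0.1411 0.1885] az 107.91 tilt [ 0.0026 -0.0002] F [-0.4 -0.7 -2.3] M [ 0.16 -0.12 -0.03] w 0.0458 q6 -1.83
```

Emit:
carry_out:
  steps:
    - [[0,0,-0.3],0,1]
    - [[0,0,-0.3],0,1]
    - [[0,0,-0.2],0,1]

```text
time: 15.2
position: [0.5451, 0.1411, 0.1796]
tool_rot: [0.588, 0.809, 0.002, -0.0]
ft_force: [0.1, 0.0, -1.0]
grip_width: 0.0459
```

```bash
python3 st.py
```

```text
t 15.20 pos [0.5451 0.1411 0.1796] az 107.90 tilt [ 0.0025 -0.0004] F [ 0.1  0.  -1. ] M [ 0.14 -0.15  0.01] w 0.0459 q6 -1.83
```

Emit:
carry_out:
  steps:
    - [[0,0,-0.3],0,1]
    - [[0,0,-0.3],0,1]
    - [[0,0,-0.3],0,1]
    - [[0,0,-0.2],0,1]
    - [[0,0,-0.1],0,1]

```text
time: 15.7
position: [0.5452, 0.1411, 0.1663]
tool_rot: [0.588, 0.809, 0.002, -0.0]
ft_force: [-0.1, 1.0, -1.1]
grip_width: 0.046
```

```bash
python3 st.py
python3 - <<'E'
from rig import cams
from h import *
c=cams.camera("scene");np.savez("scene.npz",**c)
cv2.imwrite("pics/c6.png",np.hstack([crop(c,318,160,40,30),crop(c,332,165,80,60)]))
n=np.array([np.cos(np.radians(18)),np.sin(np.radians(18)),0])
a=np.array([.5447,.1410,.15])
print(proj(c,[a+.031*n,a+.031*n+[0,0,.005],a+.095*n,a+[0,0,.02]]))
E
```

```text
t 15.70 pos [0.5452 0.1411 0.1663] az 107.91 tilt [ 0.0024 -0.0004] F [-0.1  1.  -1.1] M [ 0.16 -0.14 -0.06] w 0.0460 q6 -1.83
[[325.15249971 165.69317965]
 [325.20549081 164.18961416]
 [348.57393589 169.43899306]
 [314.09193872 157.86377465]]
```

View pics/c6.png

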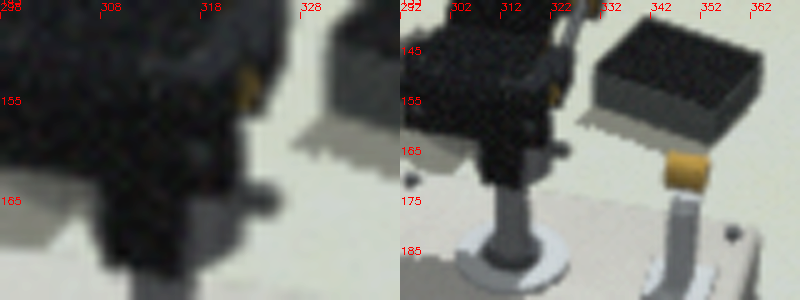

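The collar is on the shaft: the screw end is at scene (324.8,164.6), about 2.4 mm high by both the image and the TCP. Lowering it that far.

Emit:
carry_out:
  steps:
    - [[0,0,-0.2],0,1]
    - [[0,0,0],0,1]
    - [[0,0,0],0,1]

```text
time: 16.05
position: [0.5453, 0.1411, 0.1642]
tool_rot: [0.588, 0.809, 0.002, -0.0]
ft_force: [0.1, 1.2, -2.1]
grip_width: 0.0453
```

```bash
python3 st.py
```

```text
t 16.05 pos [0.5453 0.1411 0.1642] az 107.91 tilt [ 0.0025 -0.0003] F [ 0.1  1.2 -2.1] M [ 0.06 -0.13  0.03] w 0.0453 q6 -1.83
```

```bash
python3 - <<'E'
from rig import cams
from h import *
c=cams.camera("scene")
cv2.imwrite("pics/c7.png",np.hstack([crop(c,335,165,40,30),crop(c,280,220,280,210)]))
E
python3 st.py
```

```text
t 16.10 pos [0.5452 0.1411 0.1641] az 107.91 tilt [ 0.0025 -0.0004] F [-0.2  0.7 -1.5] M [ 0.12 -0.12  0.02] w 0.0457 q6 -1.83
```

View pics/c7.png

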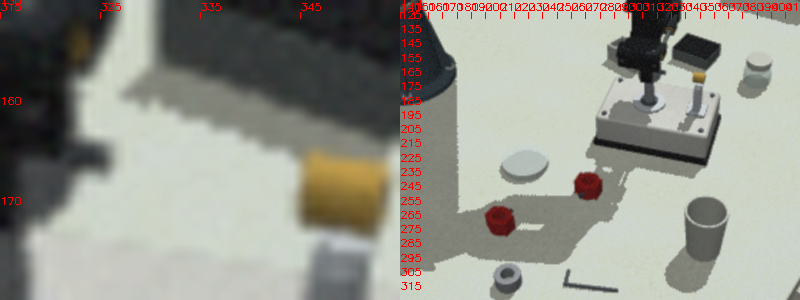

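The screw end at (324.9,165.3) is level with the bush at (348.8,168.6) to within about 1.5 mm, and the bystanders are undisturbed. Handing in.

```bash
python3 -c "
from rig import robot
print(robot.hand_in())"; python3 st.py
```

```text
the job is handed in; nothing more can be done
None
the job is handed in; nothing more can be done
```

The job is handed in at 16.1 s, with the collar still gripped on the shaft, its screw on the flat and pointing at the key guide. The hand-in reported no verdict.

- **Shaft:** I pinched it on its flat (opening 16.2 mm), turned it about 34° until the flat faced the guide, and let go. A second pinch across the round sides fixed its axis at (0.5447, 0.1410) m. I then picked up the grey collar with the set screw and slid it over the shaft with no contact force that stood out from the noise.
- **Position:** The arm reading puts the collar axis within about 1 mm of the shaft. The screw is about 0.3 mm from hole height by that reading, but about 1.4 mm high in the last picture. Both are inside the 5 mm limit.
- **Direction:** The screw points within about 0.5° of the line to the guide. Tool tilt is below 0.01 rad. The tool was tilted about 0.03 rad when it took the collar, so the collar may lean by about 0.02 rad, against a limit of 0.12.
- **Grip and bench:** The grip is set to 25 N at a 45.7 mm opening. The last picture shows the pieces in view in their places. The stain bottle was outside that crop, and the arm partly hides the slide rack.

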